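Clip the liner plate into the tortilla press

ROBOT

A 6-joint arm with a two-finger parallel gripper is mounted at the origin on the work surface. World frame = base frame: x ahead of the robot, y to its left, z up, the work surface at z = 0. Lengths are in mm, angles in rad, forces in N, time in s.
With the tool pointing down it reaches from about 325 to 775 mm from the base axis. Payload 5.5 kg.
Tool frame: the origin (TCP) lies on the centre line of the jaws, within the pads' length; the fingertips stand 25 mm ahead of it and the grasp point (between the pads) lies 6 mm ahead of it (env.tips_ahead is the distance from the TCP to the fingertips, in mm); z points along the fingers, x is the direction in which the jaws open and shut, and the axes are right-handed (so a half turn about z gives the same grasp; the last joint's range is limited). The gripper opens to 85 mm and grips with 20 to 120 N. Pads are 22 mm wide; open, the fingers measure 114 mm over their backs; the gripper's body (76 mm by 85 mm) begins 54 mm behind the grasp point. The pads swing forward as they close: fully open they stand 13 mm farther back than shut.
Start: joints at [-1.187, 0.091, 1.231, -0, 1.82, -0.057], TCP at [255.999, -542.661, 256.275] pointing down, gripper open.
Joint ranges: [-2.87, 2.87], [-0.86, 2.18], [0.17, 2.46], [-1.51, 4.65], [0.06, 2.69], [-2.65, 2.65]. Speed limits (rad/s): [2.57, 2.57, 3.01, 3.14, 3.14, 3.14].

INTERFACE

Orientations are given as a unit quaternion [w, x, y, z].
In Python, from plant import env gives the robot as it stands.
- The arm moves only by the shell command python3 -m creep 'ROWS' [FORCE]. ROWS is JSON, a list of rows, each a list of 7 numbers: the shift along the world's x, y, z as a fraction of full scale, then the turn, a rotation vector about the world's x, y, z as a fraction of full scale, then the opening, from 0 (shut) to 1 (fully open). In form: [[dx, dy, dz, rx, ry, rz, fingers], ...]. A call has 1 to 8 rows; each row shifts and turns the commanded pose from where the row before left it; what a row does not reach is not made up. Full scale, the value 1, is 0.025 m for a shift and 6 degrees for a turn. A row lasts 1/12 s, in which the tool goes at most 41.7 mm and 7.16 degrees, less where a joint would pass 70% of its speed; a pose out of reach is approached as far as the arm can. A call with a number of a shift or a turn outside -1 to 1 is refused whole. A call with a gripper value outside its range is refused whole. The fingers move at their own pace and stop on an object; FORCE is the grip in N (left out, the last holds). Time passes only in rows, so rows that do not move let the fingers close. It gives the time, the measured TCP pose, the force and the opening at its end, in the units of the state.
- env.get_state(): the state, without advancing time (a new reading comes with each control period).
- env.grab_frame(name): name is "scene" or "top" or "wrist"; returns the picture (384x512x3 uint8, red, green, blue); there is no depth.
- env.camera_model(name): a dict with "intrinsics" (3x3 intrinsics, pixels), "origin" and "rotation" of the camera in the world. Camera axes: x right, y down, z forward; pixel columns grow to the right and rows downward; lengths in mm; the calibration is good to about 2 mm. A picture is of the moment at which its call begins: read the wrist's pose just before it. camera_model takes no time and is no camera call; for the wrist camera it gives the pose at the moment of the call.
- env.job_done(): hands the job in, once; it reports no verdict.
The state is a dict: "time": time; "joint_positions": joint angles; "dq": joint speeds; "joint_torque": joint torques, N m; "eef_pos": TCP position; "eef_rot": TCP orientation; "force": force on the tool from outside, world axes, zero at the start; "ft_torque": the same for the moment, N m; "grip_width": finger opening in mm.
Only numpy, scipy, OpenCV 4.12 (cv2) and the standard library are available. Lean on these libraries where they do the work, as an engineer would, in place of code of your own. Each camera call takes 0.05 s, during which the arm holds its last target. There are 200 camera calls.

TASK

Pick the white liner plate up by its upright grip, lay it on the bed of the opened tortilla press between the side ribs, and slide it gently, pushing lightly and without bearing down, under the two sprung clips until it is fully home against the stop and both clips have ridden over its front and snapped down into its groove. Then let go, and leave everything else undisturbed.

Things in the scene. Friction and masses are not known exactly. Their poses are not given: they have to be found in the camera images.
- liner: Loose white plastic plate, 120 (x) x 110 (y) x 6 mm, 0.12-0.2 kg, lying flat left or right of the press. Origin: centre of underside, z up. The +x edge leads under the clips (full round, r 3 mm). A groove 3.5 mm deep crosses the top from x=+21 to +34.5 mm. Upright grip at the rear: 12 thick (x), 40 wide (y), centred at x=-45, y=0, from 6 to 41 mm above the underside.
- press: Fixed dark iron tortilla press, opened flat. Origin: at table height under the middle of its lower bed; x is the sliding-in direction, away from the robot. Bed top flat and smooth, 35 mm up, x -140 to +110, y -75 to +75 mm. The upper platen lies folded back beyond the bed, under 50 mm high. Plate fully home: its origin nominally at x=0, y=0, 35 mm up, axes parallel to the press's.
- lane (a point): Near mouth of the lane, on the bed's top at press x=-40 mm, y=0. Two ribs 5 mm high leave a lane 118 mm wide from here to 85 mm further on; over the 23 mm before it they flare open. Axes as the press.
- stop (a point): Nominal place of the stop face, on the bed's top, press x=+60, y=0. The stop (50 mm wide, 10 high) and both clips sit on one steel bar bolted through slots: it really sits up to 10 mm nearer or farther along x, which no reading tells, so feel for the end. From the lips on, plate and press (bed, clips, stop together) bear at most 40 N: push lightly, do not bear down; 10-15 N at the stop is plenty.
- noses (a point): Nominal place midway between the two clip noses, on the bed's top, press x=+30, y=0; they shift with the bar. Clips are 13 mm wide leaves at y=+40 and -40 mm, hinged at the far end; nose 1 mm above the bed, then a lip rises at 30 degrees to 9 mm height 15 mm nearer. Getting under both takes 8-13 N of push, then 2-7; the noses ride on the plate and drop in its groove 1.5 mm before the stop.
- clip_left (a joint): Lift angle of the left clip (y = +40 mm), rad. 0 = at rest with no plate under it; about 0.09 = riding on top of the plate; about 0.03 = snapped down into the groove.
- clip_right (a joint): The same for the right clip (y = -40 mm).
- comal: Bystander: green enamel comal, a shallow dish 176 mm across, 200 mm over its two lugs, 16 mm high, on the other side of the press from the liner plate. Origin: centre of its underside. Leave alone.
- warmers: Bystander: stack of three round tortilla warmers, 186 mm across, 180 mm high, far to the left. Origin: centre of its underside. Leave alone.
- tongs: Bystander: steel tongs 260 mm long held in a spring clip on a small wooden block, 50 mm high, to the right. Origin: centre of the block's underside. Leave alone.
Not all that is in view belongs to the job. What is shaped like the liner but red or yellow is not meant.

How it is judged (in metres and radians):
At the end, for the whole second after the job is handed in: The plate lies flat on the bed (3 mm, 0.04 rad), within 8 mm of the lane's middle and 14 mm of the nominal home place along it (the bar's setting varies by 10 mm), at rest, with both clips snapped down into its groove (lift angle 0.012 to 0.05 rad) (x of liner in the frame of press between -0.014 and 0.014 m and y of liner in the frame of press between -0.008 and 0.008 m and z of liner in the frame of press between 0.032 and 0.038 m and angle between liner's own z axis and vertical below 0.04 rad and value of joint clip_left between 0.012 and 0.05 rad and value of joint clip_right between 0.012 and 0.05 rad and linear speed of liner below 0.01 m/s); the robot touches nothing.
It fails at once if while the plate slides under the clips or sits at the stop, it is forced against the press with more than 40 N (contact force between liner and press above 40 N and x of liner in the frame of press above -0.045 m).
It fails at once if a clip is bent up far beyond the plate's thickness (0.3 rad) (value of joint any of clip_left, clip_right above 0.3 rad).
It fails at once if a bystander is shoved by more than 30 mm (distance of any of comal, warmers, tongs from where it was at the start of the episode above 0.03 m).
It also fails if it takes over 67 s, if anything falls off the work surface, if the arm or the gripper's body presses on something with over 40 N, if the wrist force passes 120 N, or if a joint passes its speed limit or range.

## Working session

There is one attempt and no reset: what is moved stays moved. The work goes in short steps, Python scripts to look and compute and a shell command to move; the robot and the scene stay as the last step left them, time stands still between calls to the robot, and variables do not carry over. Pictures are saved under pics/ and viewed, about 8 in all and at most 12, crops included, and the job is handed in when it is done.

```bash
ls; mkdir -p pics
python3 - <<'E'
from plant import env
import cv2,numpy as np
s=env.get_state();print(s)
a=env.grab_frame("top");b=env.grab_frame("scene")
for n,i in(("top",a),("scene",b)):
    cv2.imwrite(f"pics/{n}0.png",i[:,:,::-1]);m=env.camera_model(n);print(n,m)
cv2.imwrite("pics/both0.png",cv2.resize(np.vstack([a,b])[:,:,::-1],None,fx=.78,fy=.78))
E
```

```text
pics
{'time': 0.0, 'joint_positions': array([-1.18670409e+00,  9.18439001e-02,  1.23190026e+00, -1.05504701e-05,
        1.81977498e+00, -5.66914325e-02]), 'dq': array([ 0.0007563 , -0.00220559, -0.00091183,  0.00094391, -0.00132388,
        0.001146  ]), 'joint_torque': array([-1.98357651e-03, -4.58734524e+01, -4.18023705e+01, -2.31392587e-04,
        1.17050248e-02,  1.32763620e-05]), 'eef_pos': array([ 255.90212607, -542.4352267 ,  255.15164892]), 'eef_rot': array([-5.56849375e-04,  8.44584126e-01, -5.35422008e-01, -7.85987152e-04]), 'force': array([-0.35409165,  0.79465949, -0.29436023]), 'ft_torque': array([ 0.05101615, -0.02201841,  0.05016644]), 'grip_width': 85.22262994242762}
top {'intrinsics': array([[412.4980873 ,   0.        , 263.98563801],
       [  0.        , 412.4980873 , 194.26301107],
       [  0.        ,   0.        ,   1.        ]]), 'origin': array([ 233.77185543,  114.66061421, 1592.5874619 ]), 'rotation': array([ 0.05681268, -0.69801205,  0.71067896, -0.06698448])}
scene {'intrinsics': array([[429.56372331,   0.        , 260.92515554],
       [  0.        , 429.56372331, 184.80914325],
       [  0.        ,   0.        ,   1.        ]]), 'origin': array([ 899.89845079, -656.56680971,  993.7890203 ]), 'rotation': array([-0.35972408,  0.90942443,  0.19232912, -0.08096481])}
```

View pics/top0.png

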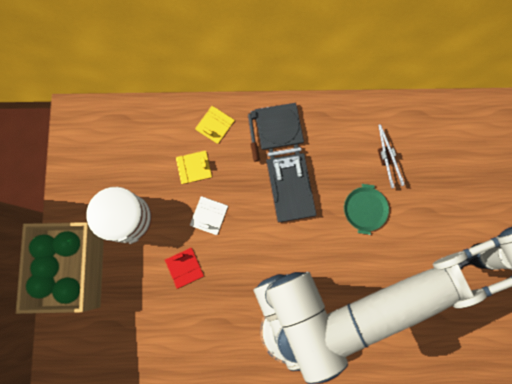

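View pics/scene0.png

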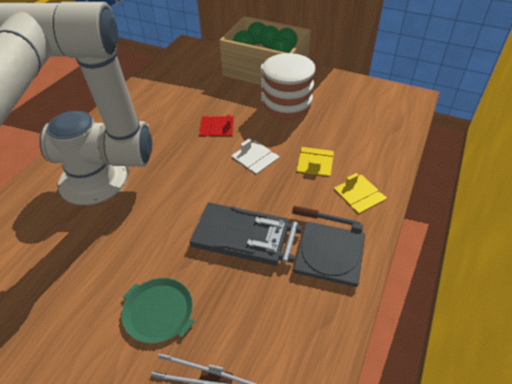

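The top view shows the white plate at about (210,216), red one at (184,268), yellow ones at (195,167) and (215,124), and the press bed at (292,190). Only the white one fits. The white stack at (117,215) is the warmers. I'll measure and check the crop.

```bash
cat > h.py <<'E'
from plant import env
import cv2,numpy as np
from scipy.spatial.transform import Rotation as R
def rot(q): return R.from_quat(np.roll(q,-1))
def ray(m,uv,z):
    uv=np.atleast_2d(uv).astype(float);K=m["intrinsics"]
    d=np.c_[(uv[:,0]-K[0,2])/K[0,0],(uv[:,1]-K[1,2])/K[1,1],np.ones(len(uv))]
    r=m["rotation"]; r=rot(r).as_matrix() if np.ndim(r)==1 else r
    d=d@r.T;o=m["origin"]
    return (o+d*((z-o[2])/d[:,2])[:,None])
def proj(m,P):
    r=m["rotation"]; r=rot(r).as_matrix() if np.ndim(r)==1 else r
    c=(np.atleast_2d(P)-m["origin"])@r
    c=c@m["intrinsics"].T
    return c[:,:2]/c[:,2:]
E
python3 - <<'E'
from h import *
a=cv2.imread("pics/top0.png");m=env.camera_model("top")
hsv=cv2.cvtColor(a,cv2.COLOR_BGR2HSV)
print(ray(m,[[290,310]],0))
w=((hsv[...,1]<60)&(hsv[...,2]>150)).astype(np.uint8)
w[:, :175]=0;w[:,245:]=0;w[260:]=0
c=max(cv2.findContours(w,0,2)[0],key=cv2.contourArea)
r=cv2.minAreaRect(c);b=cv2.boxPoints(r);print("liner",r,b.tolist());p=ray(m,b,6);print(p.round(0).tolist(),p.mean(0),np.linalg.norm(np.diff(p,axis=0),axis=1))
d=((hsv[...,2]<85)&(hsv[...,1]<120)).astype(np.uint8)
d[:, :255]=0;d[:,330:]=0;d[:158]=0;d[235:]=0
c2=max(cv2.findContours(d,0,2)[0],key=cv2.contourArea)
r2=cv2.minAreaRect(c2);b2=cv2.boxPoints(r2);print("press",r2);p=ray(m,b2,35);print(p.round(0).tolist(),p.mean(0),np.linalg.norm(np.diff(p,axis=0),axis=1))
k=cv2.resize(a[90:240,170:340],None,fx=4,fy=4,interpolation=cv2.INTER_CUBIC)
for bb,co in((b,(0,0,255)),(b2,(0,255,0))): cv2.polylines(k,[((bb-[170,90])*4).astype(int)],1,co)
cv2.imwrite("pics/crop1.png",k)
E
```

```text
[[74.66859934  0.09319404  0.        ]]
liner ((208.3287811279297, 215.123291015625), (29.49437141418457, 31.60110855102539), 20.556045532226562) [[188.9726104736328, 224.73973083496094], [200.06849670410156, 195.1506805419922], [227.68495178222656, 205.50685119628906], [216.5890655517578, 235.0959014892578]]
[[400.0, 380.0, 6.0], [515.0, 338.0, 6.0], [473.0, 231.0, 6.0], [359.0, 274.0, 6.0]] [436.74870272 305.67572524   6.        ] [122.20595559 115.50642566 121.74086907]
press ((291.0577087402344, 187.28846740722656), (65.30667114257812, 38.83099365234375), 78.69007110595703)
[[648.0, 81.0, 35.0], [677.0, -69.0, 35.0], [424.0, -109.0, 35.0], [398.0, 37.0, 35.0]] [536.71033221 -15.11222195  35.        ] [152.234739   255.96302102 148.12417161]
```

View pics/crop1.png

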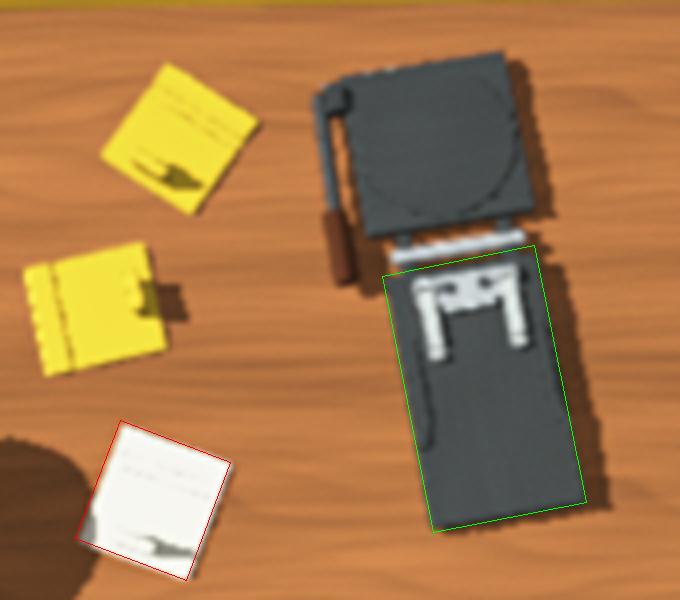

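The crop confirms it: the white plate (red box) has its groove at the top and its grip at the bottom. So plate +x runs at about −20° in the world, with centre about (437,306) and grip about (394,321). The press axis is at about +9.6°, with origin about (551,−13). Moving now.

```bash
python3 -m creep '[[1,1,0,0,0,0,1],[1,1,0,0,0,0,1],[1,1,0,0,0,0,1],[1,1,0,0,0,0,1],[1,1,0,0,0,0,1],[1,1,0,0,0,0,1],[1,1,0,0,0,0,1],[1,1,0,0,0,0,1]]' 30
python3 -m creep '[[0,1,0,0,0,0.93,1],[0,1,0,0,0,0.93,1],[0,1,0,0,0,0.93,1],[0,1,0,0,0,0.93,1],[0,1,0,0,0,0.93,1],[0,1,0,0,0,0.93,1],[0,1,0,0,0,0.93,1],[0,1,0,0,0,0.93,1]]'
python3 -m creep '[[0,1,0,0,0,0,1],[0,1,0,0,0,0,1],[0,1,0,0,0,0,1],[0,1,0,0,0,0,1]]'
python3 - <<'E'
from h import *
import pickle
m=env.camera_model("wrist");a=env.grab_frame("wrist")
print(m);cv2.imwrite("pics/w_press.png",a[:,:,::-1]);pickle.dump(m,open("m_press.pkl","wb"))
E
python3 -m creep '[[0,1,0,0,0,0,1],[0,1,0,0,0,0,1],[0,1,0,0,0,0,1],[0,1,0,0,0,0,1],[0,1,0,0,0,0,1],[0,1,0,0,0,0,1],[0,1,0,0,0,0,1],[0,1,0,0,0,0,1]]'
python3 -m creep '[[0,1,0,0,0,0,1],[0,1,0,0,0,0,1],[-1,1,0,0,0,0,1],[-1,1,0,0,0,0,1],[0,0,0,0,0,0,1],[0,0,0,0,0,0,1]]'
python3 - <<'E'
from h import *
import pickle
m=env.camera_model("wrist");a=env.grab_frame("wrist")
s=env.get_state();print(s["eef_pos"],rot(s["eef_rot"]).as_matrix()[:,0],s["force"],s["time"],m["origin"])
b=cv2.imread("pics/w_press.png")
cv2.imwrite("pics/w_liner.png",a[:,:,::-1]);pickle.dump(m,open("m_liner.pkl","wb"))
cv2.imwrite("pics/w2.png",cv2.resize(np.hstack([b,a[:,:,::-1]]),(800,300)))
E
```

```text
time: 0.77
eef_pos: [456.9, -341.2, 255.8]
eef_rot: [-0.0, 0.845, -0.535, -0.0]
force: [0.5, -0.1, 0.1]
grip_width: 85.3
time: 1.43
eef_pos: [455.7, -141.4, 255.8]
eef_rot: [-0.0, 0.985, -0.172, -0.0]
force: [-0.7, 0.3, 0.2]
grip_width: 85.3
time: 1.77
eef_pos: [455.7, -41.5, 255.9]
eef_rot: [0.0, 0.985, -0.175, -0.0]
force: [-0.9, -0.3, 0.5]
grip_width: 85.4
{'intrinsics': array([[274.91220625,   0.        , 256.12643635],
       [  0.        , 274.91220625, 191.93184932],
       [  0.        ,   0.        ,   1.        ]]), 'origin': array([481.83626208,  26.72123677, 372.77928328]), 'rotation': array([ 0.14480988,  0.97403279, -0.17212582, -0.02574737])}
time: 2.48
eef_pos: [455.7, 158.4, 255.8]
eef_rot: [0.0, 0.985, -0.175, -0.0]
force: [-0.2, 0.4, -0.4]
grip_width: 85.2
time: 2.98
eef_pos: [405.1, 258.3, 256.1]
eef_rot: [0.0, 0.985, -0.173, -0.0]
force: [0.1, -0.8, -0.2]
grip_width: 85.2
[405.82855777 257.47726068 256.06470019] [ 9.39592100e-01 -3.42296125e-01  2.20661854e-04] [ 0.4761065  -0.59767204  0.97490916] 3.0333 [430.98968077 326.62174942 372.99202565]
```

View pics/w2.png

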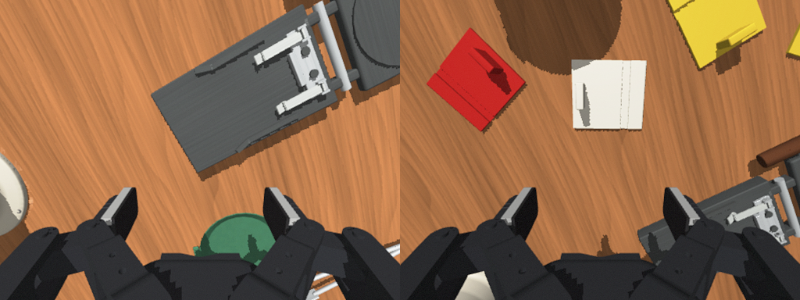

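The left half shows the press with its clips, and the right half shows the white plate at about (608,95) with its grip at about (585,95). I'll measure both close up.

Run:
```python
from h import *
import pickle
a=cv2.imread("pics/w_liner.png");m=pickle.load(open("m_liner.pkl","rb"))
hsv=cv2.cvtColor(a,cv2.COLOR_BGR2HSV)
w=((hsv[...,1]<45)&(hsv[...,2]>90)).astype(np.uint8);w[:, :205]=0;w[:,330:]=0;w[180:]=0;w[:60]=0
w=cv2.morphologyEx(w,cv2.MORPH_OPEN,np.ones((3,3)))
c=max(cv2.findContours(w,0,2)[0],key=cv2.contourArea)
r=cv2.minAreaRect(c);b=cv2.boxPoints(r);p=ray(m,b,6);print(r,p.round(1).tolist(),p.mean(0),np.linalg.norm(np.diff(p,axis=0),axis=1),np.degrees(np.arctan2(*np.diff(p,axis=0)[:,1::-1].T[::1])))
cv2.polylines(a,[b.astype(int)],1,(0,0,255))
k1=cv2.resize(a[60:180,200:340],None,fx=2.8,fy=2.8)
# press: predicted outline
P=cv2.imread("pics/w_press.png");m=pickle.load(open("m_press.pkl","rb"))
t=np.radians(9.6);o=np.array([551.5,-12.6]);M=np.array([[np.cos(t),-np.sin(t)],[np.sin(t),np.cos(t)]])
k=cv2.resize(P[0:240,180:450],None,fx=2.5,fy=2.5,interpolation=cv2.INTER_CUBIC)
def dr(pts,z,co):
    q=proj(m,np.c_[np.array(pts)@M.T+o,np.full(len(pts),z)]);print(q.round(1).tolist())
    cv2.polylines(k,[((q-[180,0])*2.5).astype(int)],1,co)
dr([[-140,-75],[110,-75],[110,75],[-140,75]],35,(0,255,0))
dr([[-40,-59],[45,-59],[45,59],[-40,59]],40,(0,255,255))
dr([[15,33.5],[15,46.5]],44,(0,0,255));dr([[15,-33.5],[15,-46.5]],44,(0,0,255))
k[:336-0,:0]=0
cv2.imwrite("pics/crop2.png",k); cv2.imwrite("pics/crop2l.png",k1)
k[-336:, :392]=k1
cv2.imwrite("pics/crop2.png",k)
```

```text
((266.5351257324219, 120.36714172363281), (94.21829986572266, 87.77887725830078), 0.7638984322547913) [[359.3, 276.3, 6.0], [402.1, 377.8, 6.0], [511.3, 336.9, 6.0], [478.7, 231.4, 6.0]] [437.84764917 305.61422434   6.        ] [110.14519476 116.59087035 110.40883155] [  67.14235813  -20.55130758 -107.14548835]
[[252.0, 224.1], [432.5, 129.1], [385.6, 3.5], [189.3, 123.3]]
[[315.0, 178.8], [378.6, 144.9], [337.4, 50.5], [269.4, 91.4]]
[[323.6, 86.4], [318.5, 75.5]]
[[348.1, 139.1], [352.6, 148.7]]
```

View pics/crop2.png

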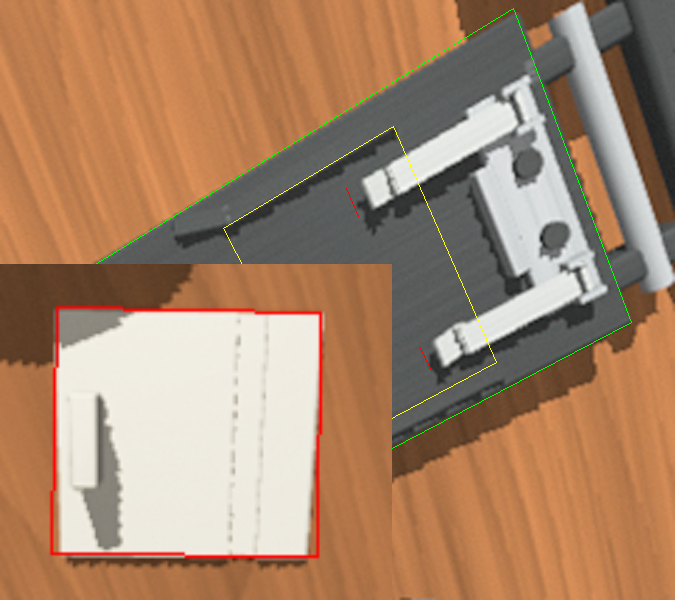

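The press prediction fits the picture to about 1–2 mm. The clips seem to sit about 6 mm farther than nominal. The plate centre agrees with the first measurement. I'll check the grip top with a ray and approach above it.

```bash
python3 - <<'E'
from h import *
import pickle
m=pickle.load(open("m_liner.pkl","rb"))
print(ray(m,[[200+84.5/2.8,60+(440.5-264)/2.8]],41)); print(env.tips_ahead)
E
python3 -m creep '[[-0.1,0.63,-1,0,0,0,1],[-0.1,0.63,-1,0,0,0,1],[-0.1,0.63,-1,0,0,0,1],[-0.1,0.63,-1,0,0,0,1],[0,0,-1,0,0,0,1],[0,0,-1,0,0,0,1],[0,0,0,0,0,0,1],[0,0,0,0,0,0,1]]'
python3 - <<'E'
from h import *
import pickle
s=env.get_state();print(s["eef_pos"])
m=env.camera_model("wrist");a=env.grab_frame("wrist")[:,:,::-1].copy();T=rot(s["eef_rot"]).as_matrix()
for p in ([0,0,25],[0,0,6]):
    q=proj(m,s["eef_pos"]+T@p)[0];print(q)
    if abs(q).max()<600: cv2.circle(a,(int(q[0]),int(q[1])),4,(0,0,255),1)
cv2.imwrite("pics/w3.png",a)
E
```

```text
[[396.81919518 321.35116092  41.        ]]
25.0
time: 3.7
eef_pos: [396.0, 318.9, 104.9]
eef_rot: [0.001, 0.985, -0.175, -0.001]
force: [0.6, 1.1, 0.3]
grip_width: 85.0
[395.99624759 318.87504974 104.87803495]
[253.99454327 241.96726013]
[253.7292728  259.45582078]
```

View pics/w3.png

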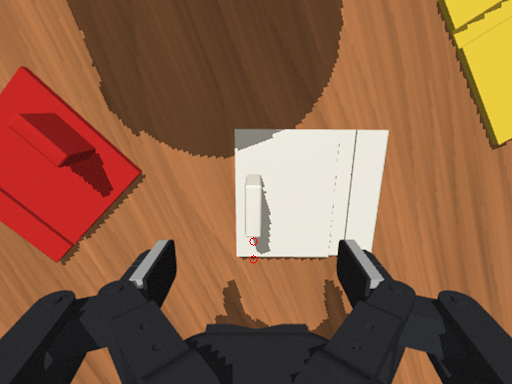

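The grip lies midway between the jaws, so I'll descend, close and lift.

```bash
python3 -m creep '[[0,0.08,-0.9,0,0,0,1],[0,0,-0.9,0,0,0,1],[0,0,-0.5,0,0,0,1],[0,0,-0.4,0,0,0,1],[0,0,0,0,0,0,1]]'
python3 -m creep '[[0,0,0,0,0,0,0],[0,0,0,0,0,0,0],[0,0,0,0,0,0,0],[0,0,0,0,0,0,0],[0,0,0,0,0,0,0],[0,0,0,0,0,0,0],[0,0,0,0,0,0,0],[0,0,0,0,0,0,0]]' 35
python3 -m creep '[[0,0,0.2,0,0,0,0],[0,0,0.5,0,0,0,0],[0,0,0.8,0,0,0,0],[0,0,1,0,0,0,0],[0,0,1,0,0,0,0],[0,0,0.5,0,0,0,0],[0,0,0,0,0,0,0]]'
python3 -c "
from h import *
s=env.get_state();print(s['eef_pos'],s['force'],s['grip_width'],s['ft_torque'])"
```

```text
time: 4.17
eef_pos: [395.8, 321.7, 37.8]
eef_rot: [0.001, 0.985, -0.175, -0.001]
force: [-0.1, 0.3, 0.2]
grip_width: 85.2
time: 4.83
eef_pos: [396.2, 322.6, 39.4]
eef_rot: [-0.0, 0.985, -0.175, 0.0]
force: [-1.9, 0.4, 2.5]
grip_width: 11.2
time: 5.42
eef_pos: [397.4, 323.3, 143.2]
eef_rot: [-0.002, 0.985, -0.175, 0.002]
force: [-0.1, -0.3, -2.2]
grip_width: 11.4
[397.40986646 323.31324299 143.23936437] [-0.07174326 -0.25019083 -2.15983503] 11.407241279714352 [ 0.08363807  0.0053773  -0.03208492]
```

Holding it (11.4 mm opening, 2.2 N weight). Now I'll carry it to the near end of the bed, turning +29.7°.

```bash
python3 -m creep '[[0,-0.4,0,0,0,0.62,0],[0,-0.8,0,0,0,0.62,0],[0,-1,0,0,0,0.62,0],[0,-1,0,0,0,0.62,0],[0,-1,0,0,0,0.62,0],[0,-1,0,0,0,0.62,0],[0,-1,0,0,0,0.62,0],[0,-1,0,0,0,0.62,0]]'
python3 -m creep '[[0,-1,0,0,0,0,0],[0,-1,0,0,0,0,0],[0,-1,0,0,0,0,0],[0,-1,0,0,0,0,0],[-0.1,-1,0,0,0,0,0],[-0.1,-1,0,0,0,0,0],[-0.1,-0.8,0,0,0,0,0],[0,-0.5,0,0,0,0,0]]'
python3 -m creep '[[0,0,-0.5,0,0,0,0],[0,0,-0.5,0,0,0,0],[0,0,0,0,0,0,0],[0,0,0,0,0,0,0],[0,0,0,0,0,0,0]]'
python3 - <<'E'
from h import *
import pickle
s=env.get_state();x=rot(s["eef_rot"]).as_matrix()[:,0];print(s["eef_pos"],s["force"],np.degrees(np.arctan2(x[1],x[0])))
m=env.camera_model("wrist");a=env.grab_frame("wrist")[:,:,::-1].copy();cv2.imwrite("pics/w4.png",a);pickle.dump((m,s),open("m4.pkl","wb"))
t=np.radians(9.6);o=np.array([551.5,-12.6]);M=np.array([[np.cos(t),-np.sin(t)],[np.sin(t),np.cos(t)]])
k=cv2.resize(a,None,fx=1.5,fy=1.5,interpolation=cv2.INTER_CUBIC)
for pts,z,co in (([[-140,-75],[110,-75],[110,75],[-140,75]],35,(0,255,0)),([[-40,-59],[45,-59],[45,59],[-40,59]],40,(0,255,255))):
    q=proj(m,np.c_[np.array(pts)@M.T+o,np.full(4,z)]);cv2.polylines(k,[(q*1.5).astype(int)],1,co)
cv2.imwrite("pics/w4o.png",k)
E
```

```text
time: 6.08
eef_pos: [395.1, 141.0, 137.0]
eef_rot: [0.0, 0.996, 0.086, -0.001]
force: [0.3, -0.5, -2.7]
grip_width: 11.4
time: 6.75
eef_pos: [387.4, -41.9, 137.1]
eef_rot: [0.0, 0.997, 0.083, -0.001]
force: [0.2, 0.2, -1.4]
grip_width: 11.3
time: 7.17
eef_pos: [388.3, -39.4, 113.2]
eef_rot: [-0.0, 0.996, 0.085, -0.001]
force: [-0.0, 0.3, -1.6]
grip_width: 11.7
[388.27601961 -39.37872489 113.1733225 ] [-0.04886558  0.34600295 -1.58781909] 9.73270413632455
```

View pics/w4o.png

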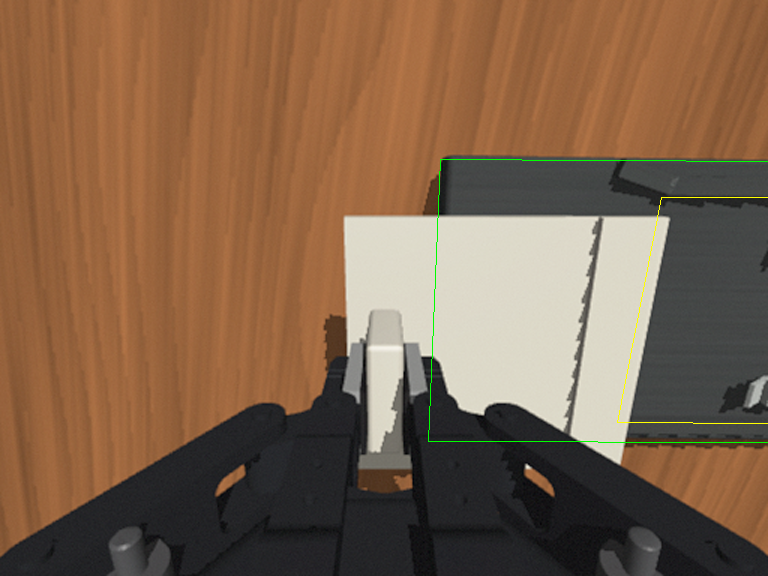

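Plate is held straight. I'll get its y and yaw in the press frame from its left edge, pixels (345,217) to (667,217) in the enlarged view.

Run:
```python
from h import *
import pickle
m,s=pickle.load(open("m4.pkl","rb"))
a=cv2.imread("pics/w4.png");hsv=cv2.cvtColor(a,cv2.COLOR_BGR2HSV)
w=((hsv[...,1]<60)&(hsv[...,2]>150)).astype(np.uint8)
cols=np.arange(240,430,10);rows=np.array([np.argmax(w[:,c]) for c in cols]);print(rows)
t=np.radians(9.6);o=np.array([551.5,-12.6]);M=np.array([[np.cos(t),-np.sin(t)],[np.sin(t),np.cos(t)]])
p=(ray(m,np.c_[cols,rows-0.5],s["eef_pos"][2]-39.4+6)[:,:2]-o)@M
print(np.polyfit(p[:,0],p[:,1],1),p[:,1].mean(),p[[0,-1]])
print((ray(m,[[667/1.5,217/1.5]],79.8)[:,:2]-o)@M)
# bed left edge in same view
g=cv2.cvtColor(a,cv2.COLOR_BGR2GRAY).astype(int)
cols=np.arange(330,400,10);r=np.array([90+np.argmin(np.diff(g[90:125,c])) for c in cols]);print(r)
p=(ray(m,np.c_[cols,r+.5],35)[:,:2]-o)@M;print("bed left",np.polyfit(p[:,0],p[:,1],1),p[:,1].mean())
```

```text
[144 144 144 144 144 144 144 144 144 144 144 144 144 144 144 144 157 144
 144]
[-1.28108138e-02  5.33545260e+01] 54.95577213839243 [[-173.86513493   55.15288046]
 [ -76.25630317   55.50446298]]
[[-62.78209725  54.92807172]]
[103 103 103 103 103 103 104]
bed left [-6.77306501e-03  7.60977779e+01] 76.74158022884957
```

Plate y is within about 1.5 mm of the lane and its yaw within 0.5°. Lowering onto the bed.

```bash
python3 -m creep '[[0,0.04,-0.5,0,0,0,0],[0,0,-0.5,0,0,0,0],[0,0,-0.3,0,0,0,0],[0,0,0,0,0,0,0],[0,0,0,0,0,0,0]]'
python3 -m creep '[[0,0,-0.08,0,0,0,0],[0,0,-0.08,0,0,0,0],[0,0,0,0,0,0,0],[0,0,0,0,0,0,0]]'
python3 -m creep '[[0,0,-0.06,0,0,0,0],[0,0,0,0,0,0,0],[0,0,0,0,0,0,0]]'
```

```text
time: 7.63
eef_pos: [387.9, -39.0, 80.2]
eef_rot: [-0.0, 0.996, 0.084, -0.001]
force: [0.3, 1.0, -0.8]
grip_width: 11.4
time: 7.97
eef_pos: [388.6, -39.2, 77.5]
eef_rot: [0.0, 0.996, 0.084, 0.0]
force: [-0.5, -0.3, -2.5]
grip_width: 11.5
time: 8.22
eef_pos: [388.5, -39.2, 75.8]
eef_rot: [0.0, 0.996, 0.084, 0.0]
force: [-0.7, 0.5, -2.2]
grip_width: 11.9
```

```bash
python3 -m creep '[[0,0,-0.04,0,0,0,0],[0,0,0,0,0,0,0],[0,0,0,0,0,0,0]]'
python3 -m creep '[[0,0,-0.04,0,0,0,0],[0,0,0,0,0,0,0],[0,0,0,0,0,0,0]]'
python3 -m creep '[[0,0,-0.04,0,0,0,0],[0,0,0,0,0,0,0],[0,0,0,0,0,0,0]]'
```

```text
time: 8.47
eef_pos: [388.5, -39.1, 74.7]
eef_rot: [-0.0, 0.996, 0.084, -0.0]
force: [-0.3, -0.3, -1.3]
grip_width: 11.4
time: 8.72
eef_pos: [388.7, -39.2, 74.3]
eef_rot: [0.0, 0.996, 0.084, 0.0]
force: [-0.5, -0.5, 2.7]
grip_width: 11.2
time: 8.97
eef_pos: [388.9, -39.2, 74.2]
eef_rot: [0.0, 0.996, 0.084, 0.001]
force: [-2.9, -0.1, 7.3]
grip_width: 11.8
```

Contact at z≈74.4. I'll ease off and slide into the lane.

```bash
python3 -m creep '[[0,0,0.05,0,0,0,0],[0.2,0.033,0,0,0,0,0],[0.2,0.033,0,0,0,0,0],[0.2,0.033,0,0,0,0,0],[0.2,0.033,0,0,0,0,0],[0,0,0,0,0,0,0],[0,0,0,0,0,0,0]]'
python3 -m creep '[[0.2,0.033,0,0,0,0,0],[0.2,0.033,0,0,0,0,0],[0.2,0.033,0,0,0,0,0],[0.2,0.033,0,0,0,0,0],[0,0,0,0,0,0,0],[0,0,0,0,0,0,0]]'
python3 -m creep '[[0.2,0.033,0,0,0,0,0],[0.2,0.033,0,0,0,0,0],[0.2,0.033,0,0,0,0,0],[0,0,0,0,0,0,0],[0,0,0,0,0,0,0]]'
python3 - <<'E'
from h import *
import pickle
s=env.get_state();print(s["eef_pos"],s["force"],s["ft_torque"])
t=np.radians(9.6);o=np.array([551.5,-12.6]);M=np.array([[np.cos(t),-np.sin(t)],[np.sin(t),np.cos(t)]])
print("plate in press", (s["eef_pos"][:2]-o)@M+[45,0])
a=env.grab_frame("wrist")[:,:,::-1].copy();cv2.imwrite("pics/w5.png",a);pickle.dump((env.camera_model("wrist"),s),open("m5.pkl","wb"))
E
```

```text
time: 9.55
eef_pos: [409.5, -35.7, 74.3]
eef_rot: [0.0, 0.996, 0.084, 0.001]
force: [2.5, -0.4, 4.0]
grip_width: 11.4
time: 10.05
eef_pos: [429.1, -32.5, 74.4]
eef_rot: [0.0, 0.996, 0.084, 0.001]
force: [2.3, -0.7, 3.7]
grip_width: 11.4
time: 10.47
eef_pos: [443.9, -30.1, 74.3]
eef_rot: [0.0, 0.996, 0.084, 0.001]
force: [1.7, -0.3, 4.4]
grip_width: 11.3
[443.8633535  -30.09147671  74.34894971] [ 1.74076101 -0.31802764  4.40613973] [ 0.02357237 -0.20209589  0.05584403]
plate in press [-64.04633854   0.70390192]
```

View pics/w5.png

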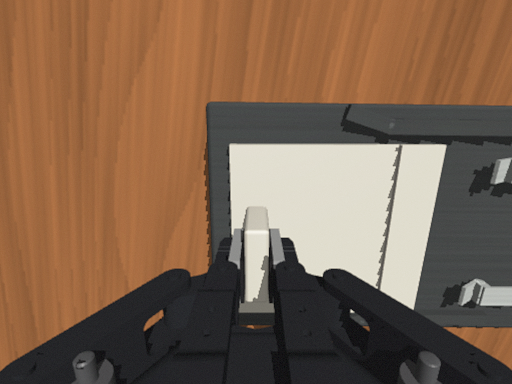

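The plate is flat, in the lane and clear of the ribs. I'll lift off a bit of the downforce, approach the lips, then go in small steps.

```bash
python3 -m creep '[[0,0,0.03,0,0,0,0],[0.16,0.027,0,0,0,0,0],[0.16,0.027,0,0,0,0,0],[0.16,0.027,0,0,0,0,0],[0.16,0.027,0,0,0,0,0],[0,0,0,0,0,0,0],[0,0,0,0,0,0,0]]'
python3 -m creep '[[0.08,0.0135,0,0,0,0,0],[0.08,0.0135,0,0,0,0,0],[0.08,0.0135,0,0,0,0,0],[0,0,0,0,0,0,0],[0,0,0,0,0,0,0]]'
python3 -m creep '[[0.08,0.0135,0,0,0,0,0],[0.08,0.0135,0,0,0,0,0],[0,0,0,0,0,0,0],[0,0,0,0,0,0,0]]'
```

```text
time: 11.1
eef_pos: [459.7, -27.2, 74.3]
eef_rot: [-0.0, 0.996, 0.084, -0.0]
force: [0.4, -0.1, -0.5]
grip_width: 11.6
time: 11.52
eef_pos: [465.4, -26.3, 74.5]
eef_rot: [-0.0, 0.996, 0.084, -0.0]
force: [-0.1, -1.1, -1.4]
grip_width: 11.4
time: 11.85
eef_pos: [469.5, -25.7, 74.7]
eef_rot: [-0.0, 0.996, 0.084, -0.0]
force: [-0.2, 0.9, -1.6]
grip_width: 11.6
```

```bash
python3 -m creep '[[0.08,0.0135,-0.03,0,0,0,0],[0.08,0.0135,0,0,0,0,0],[0,0,0,0,0,0,0],[0,0,0,0,0,0,0]]'
python3 -m creep '[[0.08,0.0135,0,0,0,0,0],[0.08,0.0135,0,0,0,0,0],[0,0,0,0,0,0,0],[0,0,0,0,0,0,0]]'
python3 -m creep '[[0.08,0.0135,0,0,0,0,0],[0,0,0,0,0,0,0],[0,0,0,0,0,0,0]]'
python3 -m creep '[[0.08,0.0135,0,0,0,0,0],[0,0,0,0,0,0,0],[0,0,0,0,0,0,0]]'
```

```text
time: 12.18
eef_pos: [474.0, -25.0, 74.3]
eef_rot: [0.0, 0.996, 0.084, 0.001]
force: [-0.3, -0.2, 0.7]
grip_width: 11.3
time: 12.52
eef_pos: [476.8, -24.6, 74.3]
eef_rot: [0.0, 0.996, 0.084, -0.001]
force: [-6.2, -0.7, 4.8]
grip_width: 11.1
time: 12.77
eef_pos: [478.2, -24.4, 74.3]
eef_rot: [0.0, 0.996, 0.084, -0.002]
force: [-9.7, -1.6, 6.8]
grip_width: 11.4
time: 13.02
eef_pos: [479.8, -24.1, 74.3]
eef_rot: [0.0, 0.996, 0.084, -0.002]
force: [-11.2, -2.1, 7.6]
grip_width: 11.4
```

```bash
python3 -m creep '[[0.06,0.01,0.02,0,0,0,0],[0,0,0,0,0,0,0],[0,0,0,0,0,0,0]]'
python3 -m creep '[[0.06,0.01,0.01,0,0,0,0],[0,0,0,0,0,0,0],[0,0,0,0,0,0,0]]'
python3 -m creep '[[0.06,0.01,0,0,0,0,0],[0,0,0,0,0,0,0],[0,0,0,0,0,0,0]]'
python3 -m creep '[[0.06,0.01,0,0,0,0,0],[0,0,0,0,0,0,0],[0,0,0,0,0,0,0]]'
```

```text
time: 13.27
eef_pos: [480.9, -23.9, 74.4]
eef_rot: [0.0, 0.996, 0.084, -0.003]
force: [-11.8, -3.2, 7.0]
grip_width: 11.7
time: 13.52
eef_pos: [482.0, -23.7, 74.5]
eef_rot: [0.0, 0.996, 0.084, -0.004]
force: [-14.5, -1.9, 8.1]
grip_width: 11.4
time: 13.77
eef_pos: [483.5, -23.5, 74.5]
eef_rot: [0.0, 0.996, 0.084, -0.004]
force: [-14.1, -2.4, 7.4]
grip_width: 11.8
time: 14.02
eef_pos: [486.0, -23.0, 74.5]
eef_rot: [0.0, 0.996, 0.084, -0.002]
force: [-8.7, -2.0, 4.4]
grip_width: 11.2
```

It's past the lips and the force is falling. I'll ride on in small steps.

```bash
python3 -m creep '[[0.06,0.01,0,0,0,0,0],[0.06,0.01,0,0,0,0,0],[0,0,0,0,0,0,0],[0,0,0,0,0,0,0]]'
python3 -m creep '[[0.06,0.01,0,0,0,0,0],[0.06,0.01,0,0,0,0,0],[0,0,0,0,0,0,0],[0,0,0,0,0,0,0]]'
python3 -m creep '[[0.06,0.01,0,0,0,0,0],[0.06,0.01,0,0,0,0,0],[0,0,0,0,0,0,0],[0,0,0,0,0,0,0]]'
```

```text
time: 14.35
eef_pos: [489.5, -22.4, 74.4]
eef_rot: [0.0, 0.996, 0.084, -0.002]
force: [-5.3, -1.4, 2.5]
grip_width: 11.5
time: 14.68
eef_pos: [492.5, -21.9, 74.4]
eef_rot: [0.0, 0.996, 0.084, -0.002]
force: [-5.2, -2.1, 2.8]
grip_width: 11.5
time: 15.02
eef_pos: [495.5, -21.4, 74.4]
eef_rot: [0.0, 0.996, 0.084, -0.002]
force: [-6.3, -1.3, 2.4]
grip_width: 11.6
```

```bash
for i in 1; do
python3 -m creep '[[0.05,0.0085,0,0,0,0,0],[0.05,0.0085,0,0,0,0,0],[0,0,0,0,0,0,0],[0,0,0,0,0,0,0]]'
python3 -m creep '[[0.05,0.0085,0,0,0,0,0],[0.05,0.0085,0,0,0,0,0],[0,0,0,0,0,0,0],[0,0,0,0,0,0,0]]'
python3 -m creep '[[0.05,0.0085,0,0,0,0,0],[0.05,0.0085,0,0,0,0,0],[0,0,0,0,0,0,0],[0,0,0,0,0,0,0]]'
python3 -m creep '[[0.05,0.0085,0,0,0,0,0],[0.05,0.0085,0,0,0,0,0],[0,0,0,0,0,0,0],[0,0,0,0,0,0,0]]'
done | grep -E "eef_pos|force"
```

```text
eef_pos: [497.9, -21.0, 74.4]
force: [-6.3, -0.4, 1.2]
eef_pos: [500.4, -20.5, 74.4]
force: [-6.3, -1.3, 2.6]
eef_pos: [502.9, -20.1, 74.4]
force: [-4.9, -1.8, 2.5]
eef_pos: [505.4, -19.7, 74.4]
force: [-5.7, -1.6, 2.7]
```

```bash
{ python3 -m creep '[[0.05,0.0085,0,0,0,0,0],[0.05,0.0085,0,0,0,0,0],[0,0,0,0,0,0,0],[0,0,0,0,0,0,0]]'
python3 -m creep '[[0.05,0.0085,0,0,0,0,0],[0,0,0,0,0,0,0],[0,0,0,0,0,0,0]]'
python3 -m creep '[[0.05,0.0085,0,0,0,0,0],[0,0,0,0,0,0,0],[0,0,0,0,0,0,0]]'
python3 -m creep '[[0.05,0.0085,0,0,0,0,0],[0,0,0,0,0,0,0],[0,0,0,0,0,0,0]]'
} | grep -E "eef_pos|force"
```

```text
eef_pos: [508.2, -19.3, 74.4]
force: [-4.3, -0.9, 1.6]
eef_pos: [510.6, -18.7, 74.4]
force: [2.3, -0.7, -3.7]
eef_pos: [511.4, -18.5, 74.4]
force: [0.8, 0.6, -3.3]
eef_pos: [512.1, -18.5, 74.5]
force: [-4.4, -1.2, -1.3]
```

The force reversed at 510.6, so the clips have dropped into the groove, and now it's rising against the stop. I'll seat it to 10–15 N.

```bash
{ python3 -m creep '[[0.04,0.007,0,0,0,0,0],[0,0,0,0,0,0,0],[0,0,0,0,0,0,0]]'
python3 -m creep '[[0.04,0.007,0,0,0,0,0],[0,0,0,0,0,0,0],[0,0,0,0,0,0,0]]'
} | grep -E "eef_pos|force"
python3 - <<'E'
from h import *
a=env.grab_frame("wrist")[:,:,::-1].copy();b=env.grab_frame("scene")[:,:,::-1]
cv2.imwrite("pics/w6.png",a);cv2.imwrite("pics/s6.png",b)
k=cv2.resize(b[190:290,180:310],(520,400),interpolation=cv2.INTER_CUBIC)
cv2.imwrite("pics/v6.png",np.hstack([a[:384,230:],cv2.resize(k,(499,384))]))
E
```

```text
eef_pos: [512.8, -18.4, 74.5]
force: [-6.8, -1.4, 0.6]
eef_pos: [512.9, -18.4, 74.5]
force: [-11.8, -0.4, 2.7]
```

View pics/v6.png

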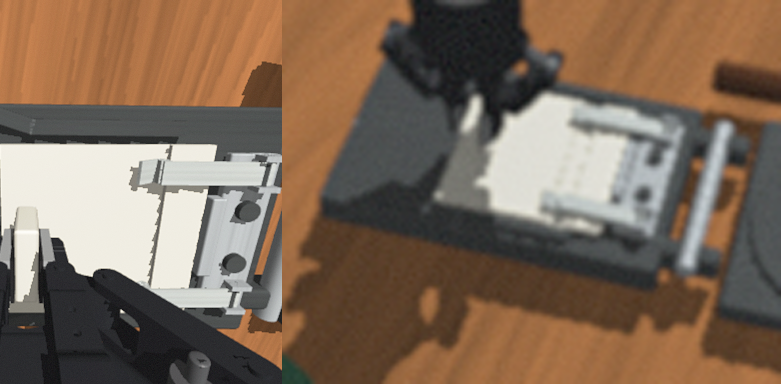

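The plate rests against the stop (11.8 N, no further motion), with both clip noses in the groove. I'll relieve the push, open and rise.

```bash
{ python3 -m creep '[[-0.04,-0.007,0,0,0,0,0],[0,0,0,0,0,0,0],[0,0,0,0,0,0,0.5],[0,0,0,0,0,0,0.5],[0,0,0,0,0,0,0.5],[0,0,0,0,0,0,0.5],[0,0,0,0,0,0,0.5],[0,0,0,0,0,0,0.5]]'
python3 -m creep '[[0,0,0.2,0,0,0,0.5],[0,0,0.5,0,0,0,0.5],[0,0,1,0,0,0,0.5],[0,0,1,0,0,0,0.5],[0,0,1,0,0,0,0.5],[0,0,1,0,0,0,0.5],[-1,0,0.5,0,0,0,0.5],[-1,0,0,0,0,0,0.5]]'
python3 -m creep '[[-0.5,0,0,0,0,0,0.5],[0,0,0,0,0,0,0.5],[0,0,0,0,0,0,0.5],[0,0,0,0,0,0,0.5]]'
} | grep -E "eef_pos|force|grip"
python3 - <<'E'
from h import *
a=env.grab_frame("wrist")[:,:,::-1].copy();m=env.camera_model("wrist");print(env.get_state()["time"])
hsv=cv2.cvtColor(a,cv2.COLOR_BGR2HSV)
cv2.imwrite("pics/w7.png",a)
t=np.radians(9.6);o=np.array([551.5,-12.6]);M=np.array([[np.cos(t),-np.sin(t)],[np.sin(t),np.cos(t)]])
k=cv2.resize(a,None,fx=1.5,fy=1.5,interpolation=cv2.INTER_CUBIC)
for dx,co in((0,(0,255,255)),(6,(0,0,255))):
    pts=np.array([[-60,-55],[60,-55],[60,55],[-60,55]])+[dx,0]
    q=proj(m,np.c_[pts@M.T+o,np.full(4,41)]);cv2.polylines(k,[(q*1.5).astype(int)],1,co)
cv2.imwrite("pics/v7.png",k)
E
```

```text
eef_pos: [514.0, -18.2, 75.0]
force: [-0.2, -0.3, 0.1]
grip_width: 42.6
eef_pos: [464.8, -18.4, 209.9]
force: [-0.1, 0.3, 1.1]
grip_width: 42.9
eef_pos: [451.8, -18.3, 205.3]
force: [-1.2, -0.2, -0.3]
grip_width: 42.7
19.75
```

View pics/v7.png

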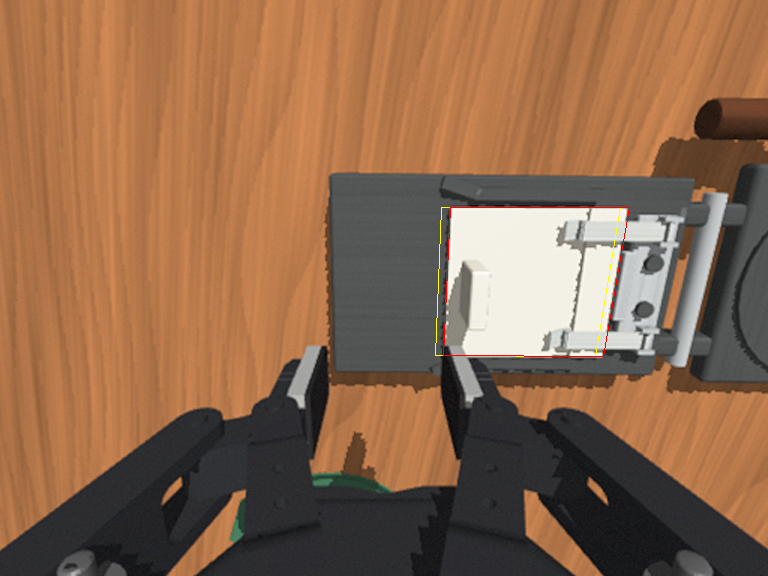

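The plate lies straight at about press x=+6, y=0 (red outline). Both clips sit symmetrically in the groove, and the gripper is clear. Handing in.

```bash
python3 -c "
from plant import env
print(env.job_done(), env.get_state()['time'])"
```

```text
the job is handed in; nothing more can be done
the job is handed in; nothing more can be done
```

The white liner plate is in the press, seated against the stop with both clips down in its groove. I let go, lifted the arm clear and handed the job in at about 20 s of the 67 s allowed; the hand-in gives no verdict.

- **Entry:** I picked the plate up by its grip, laid it on the near end of the bed and slid it down the lane. Getting under the lips took up to about 14 N, slightly over the 8–13 N expected. Riding under the clips then took about 5–6 N. The measured force never went above about 17 N, against the 40 N limit.
- **Snap and stop:** The push reversed at TCP x≈510.6 mm, which I read as the clips dropping into the groove. The plate met the stop 1–2 mm later, and I held it there at 11.8 N with no further movement.
- **Final picture:** The plate lies straight at about press x=+6 mm, y=0, matching a bar set about 6 mm far. Both clips look symmetric over the groove and the gripper is clear of everything.
- **Not measured:** I couldn't read the clip angles, so the snap rests on the force reversal and the pictures. Early in the slide the tool pressed down up to about 4 N, and briefly 8 N at the lips; I eased it off both times. I did not move near the bystanders at low height, but I didn't measure their positions again at the end.

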